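Feel for the free well and seat the filter can

TASK

Fit the new filter can (blue band) into the one free well of the black test block: each of the other two still has a black spacer sleeve left at the bottom, which you cannot reliably see down there, so feel for it by lowering the can gently. If the can stops short do not force it, as that would drive the sleeve down: lift out and try another well. In the free well press the can all the way home against its stiff floor pad, firmly but without slamming it, let go and leave it standing upright; leave the red-banded cans where they are.

Things in the scene. Friction and masses are not known exactly. Their poses are not given: they have to be found in the camera images.
- new_can_mid (a point): The new can: upright aluminium cylinder, 24 mm diameter, 90 mm tall (2 mm chamfer at the foot), blue band near the top, brass connector 9 mm wide and 10 mm tall on top; about 0.12 kg. Starts upright on the mat. Point on its axis 45 mm above its foot, z along the can towards the connector. Gripped 65 to 85 mm above the foot, the fingers stay clear of the block when it is home.
- new_can_foot (a point): Centre of the flat foot of the new can, on its axis.
- block: Fixed black test block, 64 (x) by 190 (y) by 50 mm high; origin at the centre of its underside, z up. Three 26 mm round wells (4 mm mouth chamfer, gilt line around) in a row along its y. Each well's floor is a black pad, 34 mm below the mouth at first; it can be pushed 6 mm further down, takes about 12 N to move and stays where pushed. Fully home, the can's foot is 40 mm below the mouth.
- well_a (a point): Centre of the mouth of the well at +55 mm along the block's y, level with the block's top, 50 mm above the table.
- well_b (a point): Centre of the mouth of the middle well, level with the block's top. Two of the three wells, which is unknown, hold a loose black spacer sleeve (ring, 24 mm outside, 17 mm inside, 16 mm tall) lying on the pad: there the can stops 18 mm below the mouth, not 34 mm.
- well_c (a point): Centre of the mouth of the well at -55 mm along the block's y, level with the block's top.
- pad_a (a joint): How far the floor pad of well a has been pushed down, m: 0 at the start, 0.006 fully down.
- pad_b (a joint): The same for well b.
- pad_c (a joint): The same for well c.
- old_can_1_mid (a point): A bystander can like the new one but with a red band, standing on the mat; point on its axis 45 mm above its foot.
- old_can_2_mid (a point): The other red-banded bystander can; point on its axis 45 mm above its foot.
Mind the look-alikes: they are no part of the job. Leave any orange or purple look-alike of the part that bears new_can_mid alone. What is shaped like the block but purple is not meant.

How it is judged:
At the end, for the whole second after the job is handed in: The new can stands upright (within 5 degrees) in a well, foot within 4 mm of the well's axis and at most 2.2 mm short of fully home; the floor pads of the other two wells are pushed down less than 3 mm; the red-banded cans are within 20 mm of their starts (((horizontal distance between new_can_foot and well_a below 0.004 m and value of joint each of pad_b, pad_c below 0.003 m) or (horizontal distance between new_can_foot and well_b below 0.004 m and value of joint each of pad_a, pad_c below 0.003 m) or (horizontal distance between new_can_foot and well_c below 0.004 m and value of joint each of pad_a, pad_b below 0.003 m)) and z of new_can_foot in the frame of block below 0.0122 m and angle between new_can_mid's own z axis and vertical below 0.09 rad and distance of each of old_can_1_mid, old_can_2_mid from where it was at the start of the episode below 0.02 m); the robot touches nothing.
It fails at once if the new can is forced against the block or a floor pad with more than 40 N (contact force between new_can and block above 40 N).
It fails at once if a red-banded can is knocked over or carried off (distance of any of old_can_1_mid, old_can_2_mid from where it was at the start of the episode above 0.03 m).
It also fails if it takes over 48 s, if anything falls off the work surface, if the arm or the gripper's body presses on something with over 40 N, if the wrist force passes 120 N, or if a joint passes its speed limit or range.

ROBOT

A 6-joint arm with a two-finger parallel gripper is mounted at the origin on the work surface. World frame = base frame: x ahead of the robot, y to its left, z up, the work surface at z = 0. Lengths are in m, angles in rad, forces in N, time in s.
With the tool pointing down it reaches from about 0.375 to 0.9 m from the base axis. Payload 3.1 kg.
Tool frame: the origin (TCP) lies at the very end of the fingers, on their centre line; the grasp point (between the pads) lies 19 mm behind it (manip.pinch_z is the distance from the TCP to the grasp point, in m); z points along the fingers, y is the line along which they close (so a half turn about z gives the same grasp; the last joint's range is limited). The gripper opens to 85 mm and grips with 20 to 120 N. Pads are 22 mm wide; open, the fingers measure 114 mm over their backs; the gripper's body (76 mm by 85 mm) begins 54 mm behind the grasp point. The pads swing forward as they close: fully open they stand 13 mm farther back than shut.
Start: joints at [1.133, 0.527, 1.433, -0, 1.181, -0.178], TCP at [0.16, 0.604, 0.231] pointing down, gripper open.
Joint ranges: [-3.08, 3.08], [-0.75, 2.2], [0.22, 2.44], [-1.43, 4.57], [0, 2.65], [-2.85, 2.85]. Speed limits (rad/s): [2.79, 2.79, 3.14, 3.14, 3.14, 3.14].

INTERFACE

Orientations are given as a unit quaternion [x, y, z, w].
In Python, from station import manip gives the robot as it stands.
- The arm moves only by the tool servo_tool, never from a script. Its argument "commands" is one flat list of numbers, 7 for each row, row after row: the shift along the tool's x, y, z each as a share of 500 mm, from -1 to 1, then the turn, a rotation vector about the tool's x, y, z each as a share of 360 degrees, from -1 to 1, then the opening, from -1 (shut) to 1 (fully open). In form: [dx, dy, dz, rx, ry, rz, claw, dx, dy, dz, rx, ry, rz, claw, ...]. A call has 1 to 12 rows; each row shifts and turns the commanded pose from where the row before left it, along the tool's axes as they then stand; what a row does not reach is not made up. A row lasts 1/12 s, in which the tool goes at most 41.7 mm and 7.16 degrees, less where a joint would pass 70% of its speed; a pose out of reach is approached as far as the arm can. A call with a number of a shift or a turn outside -1 to 1 is refused whole. A call with a gripper value outside its range is refused whole. The fingers move at their own pace and stop on an object; "force" is the grip in N (left out, the last holds). Time passes only in rows, so rows that do not move let the fingers close. It gives the time, the measured TCP pose, the force, the opening and the grip force at its end, in the units of the state.
- manip.sense(): the state, without advancing time (a new reading comes with each control period).
- manip.snapshot(name): name is "scene" or "top"; returns a dict with "img" (384x512x3 uint8, red, green, blue), "mtx" (3x3 intrinsics, pixels), "distortion" ([k1, k2, p1, p2, k3] as OpenCV has them; the pictures are not rectified), "world_to_cam" (4x4, takes a point from world to camera coordinates). Camera axes: x right, y up, looking along -z (the intrinsics and any distortion apply to the point x, -y, -z); pixel columns grow to the right and rows downward; lengths in m; the calibration is good to about 2 mm. A picture is of the moment at which its call begins. There is no depth.
- manip.sign_off(): hands the job in; it is judged then, once.
Trained networks look in a picture, given as the dict that the camera call returned (one of the last four; its "shot" number tells which), for a name from the list of things; names that differ only in an ending like _2 or _b are one class to them, and where a whole thing is asked for, a point or a joint stands for the part that bears it (a point fixed in the world has none). Each returns a list of dicts, best first, with "conf" (0 to 1); they miss things now and then, are a little off and sometimes report something else, mostly with a low value. They report only what shows in the picture. A call takes as long as a camera call. They do not tell look-alikes from the thing itself.
- manip.look_for(picture, query): "box" ([left, top, width, height] in pixels, round what is visible of it).
- manip.silhouettes(picture, query): "pixels" (384x512 bool, what is visible of it) and "box" ([left, top, width, height] in pixels, round what is visible of it).
The state is a dict: "t": time; "q": joint angles; "qd": joint speeds; "tau": joint torques, N m; "tcp_pos": TCP position; "tool_rot": TCP orientation; "force": force on the tool from outside, world axes, zero at the start; "ft_torque": the same for the moment, N m; "finger_gap": opening from 0.0 (shut) to 1.0 (fully open); "gripper_force": force on a finger pad.
Only numpy, scipy, OpenCV 4.12 (cv2) and the standard library are available. Lean on these libraries where they do the work, as an engineer would, in place of code of your own. Each camera call takes 0.05 s, during which the arm holds its last target. There are 200 camera calls.

## Working session

There is one attempt and no reset: what is moved stays moved. The work goes in short steps, Python scripts to look and compute and a tool call to move; the robot and the scene stay as the last step left them, time stands still between calls to the robot, and variables do not carry over. Pictures are saved under pics/ and viewed, at most 10 in all, crops included, and the job is handed in when it is done.

Besides the shell and the picture viewer there is one more tool, called after "Call:" as name(argument=value, ...) on one line, values as JSON. servo_tool: Moves the arm, as the interface text tells. Its arguments: {"type":"object","properties":{"commands":{"type":"array"},"force":{"type":"number"}},"required":["commands"]}

```bash
mkdir -p pics; ls; python3 - <<'E'
from station import manip
import cv2,numpy as np
for n in("scene","top"):
    p=manip.snapshot(n); cv2.imwrite(f"pics/{n}0.png",p["img"][:,:,::-1])
    print(n,p["mtx"].round(1).tolist() if hasattr(p["mtx"],'round') else p["mtx"],p["distortion"],np.round(p["world_to_cam"],3).tolist())
    for q in("new_can_mid","block","old_can_1_mid","well_a"):
        try: print(q,[(np.round(d["box"]).tolist(),round(d["conf"],2)) for d in manip.look_for(p,q)])
        except Exception as e: print(q,e)
s=manip.sense(); print({k:np.round(v,4).tolist() for k,v in s.items()},manip.pinch_z)
E
```

```text
pics
scene [[347.4, 0.0, 256.6], [0.0, 347.4, 194.7], [0.0, 0.0, 1.0]] [-0.09182567  0.          0.          0.          0.        ] [[0.553, 0.833, 0.004, -0.33], [-0.466, 0.306, 0.83, 0.191], [0.691, -0.461, 0.557, -1.095], [0.0, 0.0, 0.0, 1.0]]
new_can_mid [([318.0, 157.0, 16.0, 40.0], 0.97), ([335.0, 177.0, 19.0, 42.0], 0.6)]
block [([106.0, 157.0, 90.0, 61.0], 0.68), ([100.0, 199.0, 105.0, 93.0], 0.58)]
old_can_1_mid [([326.0, 136.0, 13.0, 30.0], 0.77)]
well_a [([100.0, 205.0, 106.0, 84.0], 0.9), ([111.0, 159.0, 84.0, 56.0], 0.84), ([262.0, 152.0, 17.0, 46.0], 0.17)]
top [[373.7, 0.0, 253.5], [0.0, 373.7, 182.7], [0.0, 0.0, 1.0]] [0.03669566 0.         0.         0.         0.        ] [[-0.014, -0.999, 0.044, 0.024], [0.992, -0.008, 0.129, -0.504], [-0.128, 0.045, 0.991, -0.645], [0.0, 0.0, 0.0, 1.0]]
new_can_mid [([132.0, 57.0, 22.0, 32.0], 0.84), ([136.0, 140.0, 26.0, 22.0], 0.56)]
block [([301.0, 140.0, 115.0, 63.0], 0.82), ([274.0, 250.0, 114.0, 62.0], 0.58)]
old_can_1_mid [([72.0, 185.0, 35.0, 21.0], 0.78)]
well_a [([303.0, 138.0, 116.0, 68.0], 0.83), ([275.0, 253.0, 116.0, 58.0], 0.55)]
{'t': 0.5, 'q': [1.1335, 0.5275, 1.4327, 0.0, 1.1814, -0.1785], 'qd': [0.0009, -0.0007, -0.0008, -0.0002, -0.0014, -0.0008], 'tau': [-0.0006, -44.1905, -17.8225, -0.0003, 0.0018, -0.0], 'tcp_pos': [0.1599, 0.6042, 0.2313], 'tool_rot': [0.129, 0.9916, -0.0, -0.0], 'force': [0.0686, -0.7308, 0.4551], 'ft_torque': [0.0135, 0.0566, 0.0016], 'gripper_force': 0.0, 'finger_gap': 0.9978} 0.0187
```

View pics/scene0.png

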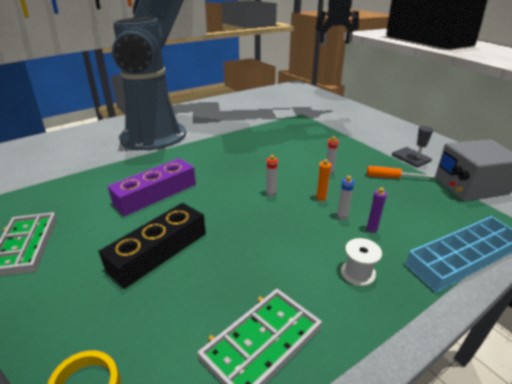

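View pics/top0.png

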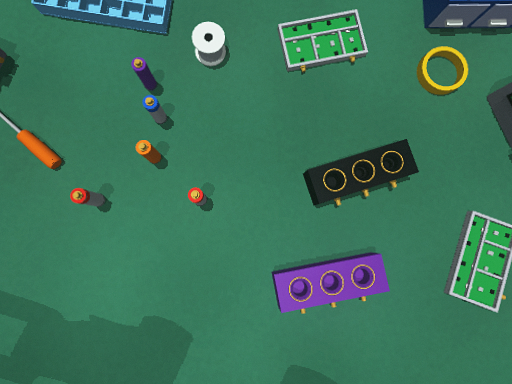

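The scene view shows the blue-banded can at about (346,198), the red-banded cans at (272,175) and (332,150), and the black block at about (153,243). In the top view the blue can's top is at (152,102). The black block's wells are at (334,179), (363,170) and (392,161). The networks' best hits for the can and the block are partly look-alikes, so I'll segment by colour.

```bash
cat > h.py <<'E'
import numpy as np,cv2
from station import manip
def ray(p,uv):
    n=cv2.undistortPoints(np.array([[uv]],float),np.array(p["mtx"],float),np.array(p["distortion"],float))[0,0]
    T=np.array(p["world_to_cam"]);d=T[:3,:3].T@np.array([n[0],-n[1],-1]);return -T[:3,:3].T@T[:3,3],d/np.linalg.norm(d)
def atz(p,uv,z):
    o,d=ray(p,uv);return o+d*(z-o[2])/d[2]
def tri(rs):
    A=sum(np.eye(3)-np.outer(d,d) for o,d in rs);b=sum((np.eye(3)-np.outer(d,d))@o for o,d in rs);return np.linalg.solve(A,b)
def proj(p,X):
    X=np.atleast_2d(X);T=np.array(p["world_to_cam"]);c=X@T[:3,:3].T+T[:3,3]
    return cv2.projectPoints(c*[1,-1,-1],np.zeros(3),np.zeros(3),np.array(p["mtx"],float),np.array(p["distortion"],float))[0][:,0]
def mask(p,lo,hi,box):
    h=cv2.cvtColor(p["img"],cv2.COLOR_RGB2HSV);m=cv2.inRange(h,lo,hi);k=np.zeros_like(m);x0,y0,x1,y1=box;k[y0:y1,x0:x1]=m[y0:y1,x0:x1];return k
def rings(p,box):
    m=mask(p,(12,70,70),(35,255,255),box);out=[]
    for c in cv2.findContours(m,cv2.RETR_EXTERNAL,cv2.CHAIN_APPROX_NONE)[0]:
        if len(c)>=25: out.append(cv2.fitEllipse(c))
    return out
E
python3 - <<'E'
from h import *
S=manip.snapshot("scene");T=manip.snapshot("top")
for p,b in((S,(90,190,215,290)),(T,(300,135,425,200))):
    for e in rings(p,b): print(np.round(e[0],1),np.round(e[1],1),atz(p,e[0],.05).round(4))
def cen(m): 
    ys,xs=np.nonzero(m);return (xs.mean(),ys.mean()),len(xs),(xs.min(),ys.min(),xs.max(),ys.max())
for p,b in((S,(332,170,362,225)),(T,(138,88,175,130))):
    print('blue',cen(mask(p,(100,120,60),(125,255,255),b)))
    m=mask(p,(10,80,80),(35,255,255),b);print('brass',cen(m)); 
r=[ray(p,cen(mask(p,(10,80,80),(35,255,255),b))[0]) for p,b in((S,(332,170,362,225)),(T,(138,88,175,130)))]
print(tri(r)); 
print([atz(S,cen(mask(S,(10,80,80),(35,255,255),(332,170,362,225)))[0],.095),atz(T,cen(mask(T,(10,80,80),(35,255,255),(138,88,175,130)))[0],.095)])
a=cv2.resize(S["img"][165:225,325:400],None,fx=5,fy=5);b=cv2.resize(T["img"][80:140,120:195],None,fx=5,fy=5)
cv2.imwrite("pics/crop1.png",np.hstack([a,b])[:,:,::-1])
E
```

```text
[127.5 246.7] [17.  26.1] [ 0.5398 -0.2292  0.05  ]
[153.2 231.2] [15.5 24.7] [ 0.5239 -0.177   0.05  ]
[176.8 217. ] [14.  23.3] [ 0.5079 -0.1241  0.05  ]
[334.4 179.5] [22.4 23.2] [ 0.5063 -0.1244  0.05  ]
[363.1 170.5] [21.9 23.3] [ 0.5221 -0.1768  0.05  ]
[391.7 161.6] [21.7 22.8] [ 0.538  -0.2293  0.05  ]
blue ((np.float64(346.97058823529414), np.float64(184.84313725490196)), 102, (np.int64(342), np.int64(178), np.int64(354), np.int64(190)))
brass ((np.float64(348.39130434782606), np.float64(178.34782608695653)), 23, (np.int64(346), np.int64(176), np.int64(350), np.int64(181)))
blue ((np.float64(150.88235294117646), np.float64(103.640522875817)), 153, (np.int64(142), np.int64(95), np.int64(159), np.int64(111)))
brass ((np.float64(149.14285714285714), np.float64(101.3061224489796)), 49, (np.int64(146), np.int64(98), np.int64(153), np.int64(105)))
[0.6346724  0.19422565 0.09409956]
[array([0.63582744, 0.19437615, 0.095     ]), array([0.63358383, 0.19310608, 0.095     ])]
```

View pics/crop1.png

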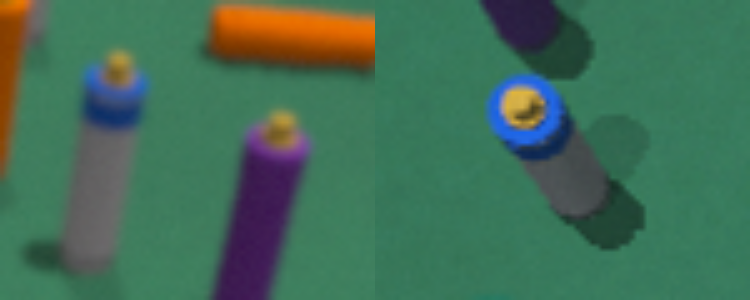

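The crops show the can with a brass tip at scene (348,178) and top (149,101), which puts it near (0.635, 0.194). The wells are near (0.507,-0.124), (0.523,-0.177) and (0.539,-0.229). I'll keep the current yaw, since the tool closes roughly along world y and clears the neighbouring cans.

Call:
servo_tool(commands=[-0.07, -0.034, 0, 0, 0, 0, 1, -0.07, -0.034, 0, 0, 0, 0, 1, -0.07, -0.034, 0, 0, 0, 0, 1, -0.07, -0.034, 0, 0, 0, 0, 1, -0.07, -0.034, 0, 0, 0, 0, 1, -0.07, -0.034, 0, 0, 0, 0, 1, -0.07, -0.034, 0, 0, 0, 0, 1, -0.07, -0.034, 0, 0, 0, 0, 1, -0.07, -0.034, 0, 0, 0, 0, 1, -0.07, -0.034, 0, 0, 0, 0, 1, -0.07, -0.034, 0, 0, 0, 0, 1, -0.07, -0.034, 0, 0, 0, 0, 1])

```text
t: 1.6
tcp_pos: [0.515, 0.298, 0.2315]
tool_rot: [0.129, 0.992, 0.0, 0.0]
force: [0.9, -0.0, 0.4]
finger_gap: 0.999
gripper_force: 0.0
```

Call:
servo_tool(commands=[-0.07, -0.034, 0, 0, 0, 0, 1, -0.07, -0.034, 0, 0, 0, 0, 1, -0.07, -0.034, 0, 0, 0, 0, 1, -0.07, -0.034, 0, 0, 0, 0, 1, 0, 0, 0, 0, 0, 0, 1, 0, 0, 0, 0, 0, 0, 1, 0, 0, 0, 0, 0, 0, 1])

```text
t: 2.18
tcp_pos: [0.6311, 0.1978, 0.2309]
tool_rot: [0.129, 0.992, 0.0, -0.001]
force: [-0.1, 0.1, -0.8]
finger_gap: 0.998
gripper_force: 0.0
```

Call:
servo_tool(commands=[-0.009, -0.005, 0.034, 0, 0, 0, 1, 0, 0, 0.044, 0, 0, 0, 1, 0, 0, 0.044, 0, 0, 0, 1, 0, 0, 0.044, 0, 0, 0, 1, 0, 0, 0.044, 0, 0, 0, 1, 0, 0, 0.044, 0, 0, 0, 1, 0, 0, 0.044, 0, 0, 0, 1, 0, 0, 0.03, 0, 0, 0, 1, 0, 0, 0.014, 0, 0, 0, 1, 0, 0, 0, 0, 0, 0, 1, 0, 0, 0, 0, 0, 0, 1])

```text
t: 3.1
tcp_pos: [0.6349, 0.1954, 0.0607]
tool_rot: [0.128, 0.992, 0.0, 0.0]
force: [-0.3, -0.6, 0.6]
finger_gap: 0.998
gripper_force: 0.0
```

```bash
python3 - <<'E'
from h import *
S=manip.snapshot("scene");T=manip.snapshot("top");print(manip.sense()["tcp_pos"])
a=cv2.resize(S["img"][120:230,280:400],None,fx=3,fy=3);b=cv2.resize(T["img"][50:160,95:215],None,fx=3,fy=3)
cv2.imwrite("pics/crop2.png",np.hstack([a,b])[:,:,::-1])
E
```

```text
[0.63611647 0.19502349 0.06183729]
```

View pics/crop2.png

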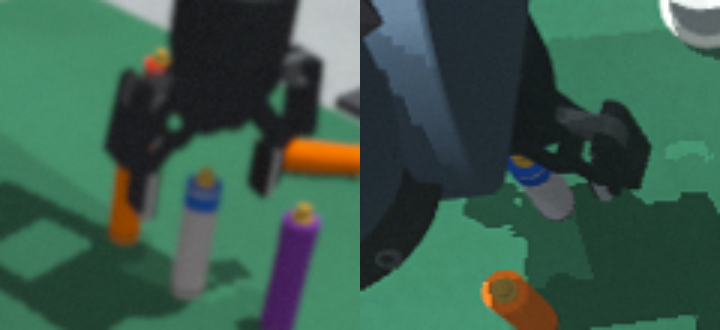

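The picture shows the fingers either side of the blue can, clear of the orange and purple ones. I'll close the gripper now.

Call:
servo_tool(commands=[0, 0, 0, 0, 0, 0, -1, 0, 0, 0, 0, 0, 0, -1, 0, 0, 0, 0, 0, 0, -1, 0, 0, 0, 0, 0, 0, -1, 0, 0, 0, 0, 0, 0, -1, 0, 0, 0, 0, 0, 0, -1, 0, 0, 0, 0, 0, 0, -1, 0, 0, 0, 0, 0, 0, -1, 0, 0, 0, 0, 0, 0, -1, 0, 0, 0, 0, 0, 0, -1, 0, 0, 0, 0, 0, 0, -1, 0, 0, 0, 0, 0, 0, -1], force=60)

```text
t: 4.2
tcp_pos: [0.6358, 0.1944, 0.0608]
tool_rot: [0.129, 0.992, 0.0, 0.001]
force: [0.4, 0.7, 4.8]
finger_gap: 0.263
gripper_force: 59.1
```

Call:
servo_tool(commands=[0, 0, -0.03, 0, 0, 0, -1, 0, 0, -0.05, 0, 0, 0, -1, 0, 0, -0.05, 0, 0, 0, -1, 0, 0, -0.05, 0, 0, 0, -1, 0, 0, -0.05, 0, 0, 0, -1, 0, 0, -0.03, 0, 0, 0, -1, 0, 0, 0, 0, 0, 0, -1, 0, 0, 0, 0, 0, 0, -1])

```text
t: 4.87
tcp_pos: [0.635, 0.1943, 0.1899]
tool_rot: [0.129, 0.992, -0.0, -0.0]
force: [-0.4, 0.2, -1.8]
finger_gap: 0.263
gripper_force: 58.8
```

```bash
python3 - <<'E'
from h import *
S=manip.snapshot("scene");T=manip.snapshot("top");s=manip.sense();print(s["tcp_pos"],s["tool_rot"],s["force"],s["finger_gap"])
a=cv2.resize(S["img"][80:230,260:390],None,fx=3,fy=3);b=cv2.resize(T["img"][20:170,95:225],None,fx=3,fy=3)
cv2.imwrite("pics/crop3.png",np.hstack([a,b])[:,:,::-1])
E
```

```text
[0.63375573 0.19411837 0.18797727] [ 1.29066409e-01  9.91633372e-01 -5.75609349e-04 -2.18765440e-03] [-0.04512069  0.08828675 -1.35982808] 0.26069965172689047
```

View pics/crop3.png

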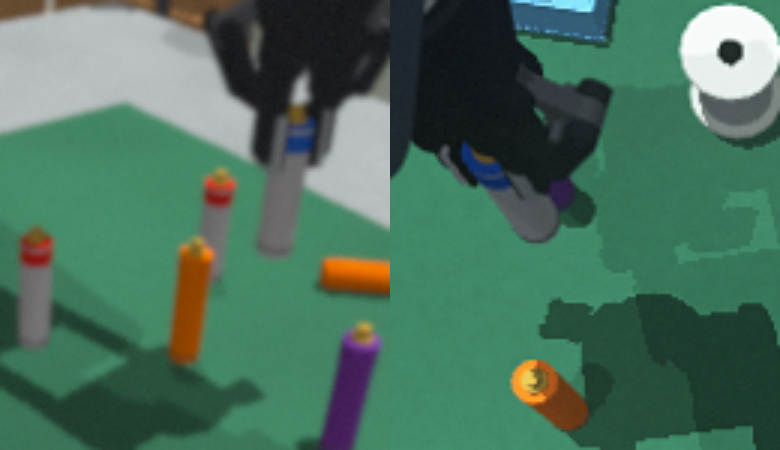

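The can is held upright at scene (280,185), and its neighbours are undisturbed. I'm moving it above the first well.

Call:
servo_tool(commands=[0.005, -0.034, 0, 0, 0, 0, -1, 0.008, -0.068, 0, 0, 0, 0, -1, 0.008, -0.068, 0, 0, 0, 0, -1, 0.009, -0.068, 0, 0, 0, 0, -1, 0.009, -0.068, 0, 0, 0, 0, -1, 0.009, -0.068, 0, 0, 0, 0, -1, 0.008, -0.068, 0, 0, 0, 0, -1, 0.008, -0.068, 0, 0, 0, 0, -1, 0.008, -0.068, 0, 0, 0, 0, -1, 0.008, -0.068, 0, 0, 0, 0, -1, 0.004, -0.034, 0, 0, 0, 0, -1, 0, 0, 0, 0, 0, 0, -1])

```text
t: 5.97
tcp_pos: [0.5056, -0.1265, 0.1885]
tool_rot: [0.131, 0.991, 0.0, -0.002]
force: [0.8, -0.3, -1.3]
finger_gap: 0.262
gripper_force: 59.1
```

Call:
servo_tool(commands=[0, 0, 0, 0, 0, 0, -1, 0, 0, 0, 0, 0, 0, -1])

```text
t: 6.13
tcp_pos: [0.5072, -0.1227, 0.1892]
tool_rot: [0.129, 0.992, 0.001, -0.001]
force: [0.1, 0.1, -1.5]
finger_gap: 0.263
gripper_force: 59.1
```

```bash
python3 - <<'E'
from h import *
S=manip.snapshot("scene");T=manip.snapshot("top")
for i in range(1): s=manip.sense();print(s["tcp_pos"],s["tool_rot"],s["force"],s["finger_gap"])
tp=s["tcp_pos"]
foot=np.array([.5071,-.1243,tp[2]-.0605])
print(proj(S,foot),proj(T,foot),proj(S,foot+[0,0,.09]),proj(T,foot+[0,0,.09]))
a=cv2.resize(S["img"][130:290,90:220],None,fx=3,fy=3);b=cv2.resize(T["img"][60:220,290:420],None,fx=3,fy=3)
cv2.imwrite("pics/crop4.png",np.hstack([a,b])[:,:,::-1])
E
```

```text
[ 0.5077157  -0.12229297  0.18967952] [ 1.28301308e-01  9.91734959e-01  3.81061467e-04 -6.33007920e-04] [-0.52395553  1.26295181 -1.63812446] 0.25987322937305946
[[171.03449677 181.40505361]] [[347.3367418  172.07216698]] [[163.98372281 134.75285632]] [[367.23484334 161.43228881]]
```

View pics/crop4.png

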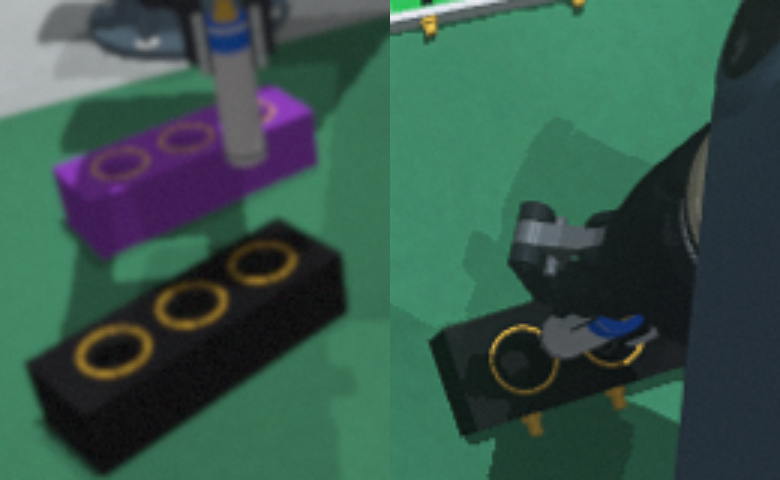

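The projected foot, scene (171,181) and top (347,172), agrees with the picture. I'm lowering the can towards this well.

Call:
servo_tool(commands=[0, -0.002, 0.02, 0, 0, 0, -1, 0, 0, 0.03, 0, 0, 0, -1, 0, 0, 0.03, 0, 0, 0, -1, 0, 0, 0.03, 0, 0, 0, -1, 0, 0, 0.02, 0, 0, 0, -1, 0, 0, 0.01, 0, 0, 0, -1, 0, 0, 0.004, 0, 0, 0, -1, 0, 0, 0, 0, 0, 0, -1, 0, 0, 0, 0, 0, 0, -1])

```text
t: 6.98
tcp_pos: [0.508, -0.1246, 0.1187]
tool_rot: [0.129, 0.992, -0.0, 0.001]
force: [1.2, 0.4, -1.5]
finger_gap: 0.258
gripper_force: 59.1
```

Call:
servo_tool(commands=[0, 0, 0.003, 0, 0, 0, -1, 0, 0, 0.003, 0, 0, 0, -1, 0, 0, 0.003, 0, 0, 0, -1, 0, 0, 0.003, 0, 0, 0, -1, 0, 0, 0, 0, 0, 0, -1])

```text
t: 7.4
tcp_pos: [0.5073, -0.1245, 0.1122]
tool_rot: [0.129, 0.992, 0.0, -0.0]
force: [-0.0, 0.2, -1.6]
finger_gap: 0.263
gripper_force: 59.1
```

```bash
python3 - <<'E'
from h import *
s=manip.sense();print(s["tcp_pos"],s["tool_rot"],s["force"],s["finger_gap"],s["ft_torque"])
E
```

```text
[ 0.50733362 -0.12453093  0.11218353] [ 1.29112907e-01  9.91629889e-01  4.86147944e-05 -1.36597772e-04] [-0.04368915  0.24554532 -1.5860151 ] 0.26277921111391084 [-0.01218982  0.04226463 -0.04465962]
```

Call:
servo_tool(commands=[0, 0, 0.002, 0, 0, 0, -1, 0, 0, 0.002, 0, 0, 0, -1, 0, 0, 0.002, 0, 0, 0, -1, 0, 0, 0.002, 0, 0, 0, -1, 0, 0, 0, 0, 0, 0, -1])

```text
t: 7.82
tcp_pos: [0.5073, -0.1244, 0.1081]
tool_rot: [0.129, 0.992, 0.0, -0.0]
force: [-0.5, 0.4, -0.7]
finger_gap: 0.264
gripper_force: 59.1
```

Call:
servo_tool(commands=[0, 0, 0.002, 0, 0, 0, -1, 0, 0, 0.002, 0, 0, 0, -1, 0, 0, 0.002, 0, 0, 0, -1, 0, 0, 0.002, 0, 0, 0, -1, 0, 0, 0, 0, 0, 0, -1])

```text
t: 8.23
tcp_pos: [0.5073, -0.1244, 0.1041]
tool_rot: [0.129, 0.992, 0.0, -0.0]
force: [-0.3, 1.5, -1.8]
finger_gap: 0.26
gripper_force: 59.1
```

Call:
servo_tool(commands=[0, 0, 0.002, 0, 0, 0, -1, 0, 0, 0.002, 0, 0, 0, -1, 0, 0, 0.002, 0, 0, 0, -1, 0, 0, 0.002, 0, 0, 0, -1, 0, 0, 0.002, 0, 0, 0, -1, 0, 0, 0.002, 0, 0, 0, -1, 0, 0, 0.002, 0, 0, 0, -1, 0, 0, 0, 0, 0, 0, -1])

```text
t: 8.9
tcp_pos: [0.5073, -0.1244, 0.0971]
tool_rot: [0.129, 0.992, 0.0, -0.0]
force: [-0.1, 1.1, -0.7]
finger_gap: 0.261
gripper_force: 59.1
```

Call:
servo_tool(commands=[0, 0, 0.002, 0, 0, 0, -1, 0, 0, 0.002, 0, 0, 0, -1, 0, 0, 0.002, 0, 0, 0, -1, 0, 0, 0.002, 0, 0, 0, -1, 0, 0, 0, 0, 0, 0, -1])

```text
t: 9.32
tcp_pos: [0.5074, -0.1244, 0.0931]
tool_rot: [0.129, 0.992, 0.0, -0.0]
force: [-0.4, 1.6, -0.6]
finger_gap: 0.264
gripper_force: 59.1
```

Call:
servo_tool(commands=[0, 0, 0.001, 0, 0, 0, -1, 0, 0, 0.001, 0, 0, 0, -1, 0, 0, 0.001, 0, 0, 0, -1, 0, 0, 0, 0, 0, 0, -1])

```text
t: 9.65
tcp_pos: [0.5074, -0.1245, 0.0917]
tool_rot: [0.129, 0.992, 0.0, -0.0]
force: [-0.0, 2.7, 0.3]
finger_gap: 0.262
gripper_force: 59.2
```

Call:
servo_tool(commands=[0, 0, 0.001, 0, 0, 0, -1, 0, 0, 0.001, 0, 0, 0, -1, 0, 0, 0, 0, 0, 0, -1])

```text
t: 9.9
tcp_pos: [0.5074, -0.1245, 0.0907]
tool_rot: [0.129, 0.992, 0.0, -0.0]
force: [-0.2, 2.8, -0.2]
finger_gap: 0.261
gripper_force: 59.3
```

Call:
servo_tool(commands=[0, 0, 0.001, 0, 0, 0, -1, 0, 0, 0.001, 0, 0, 0, -1, 0, 0, 0, 0, 0, 0, -1])

```text
t: 10.15
tcp_pos: [0.5074, -0.1245, 0.0897]
tool_rot: [0.129, 0.992, 0.0, -0.0]
force: [0.0, 2.7, -0.1]
finger_gap: 0.261
gripper_force: 59.3
```

The foot is 3 mm past the level where a sleeve would stop it, and there is no resistance. This looks like the free well, so I'll continue.

Call:
servo_tool(commands=[0, 0.001, 0.001, 0, 0, 0, -1, 0, 0, 0.002, 0, 0, 0, -1, 0, 0, 0.002, 0, 0, 0, -1, 0, 0, 0.002, 0, 0, 0, -1, 0, 0, 0, 0, 0, 0, -1])

```text
t: 10.57
tcp_pos: [0.5077, -0.1242, 0.0861]
tool_rot: [0.129, 0.992, -0.0, 0.0]
force: [-0.5, 1.5, -1.4]
finger_gap: 0.26
gripper_force: 59.2
```

Call:
servo_tool(commands=[0, 0, 0.002, 0, 0, 0, -1, 0, 0, 0.002, 0, 0, 0, -1, 0, 0, 0.002, 0, 0, 0, -1, 0, 0, 0.002, 0, 0, 0, -1, 0, 0, 0.002, 0, 0, 0, -1, 0, 0, 0, 0, 0, 0, -1])

```text
t: 11.07
tcp_pos: [0.5077, -0.1241, 0.0811]
tool_rot: [0.129, 0.992, -0.0, 0.0]
force: [0.0, 0.6, -1.5]
finger_gap: 0.261
gripper_force: 59.1
```

Free. Next comes the pad, at a TCP height of about 0.0768.

Call:
servo_tool(commands=[0, 0, 0.002, 0, 0, 0, -1, 0, 0, 0.002, 0, 0, 0, -1, 0, 0, 0.002, 0, 0, 0, -1, 0, 0, 0.001, 0, 0, 0, -1, 0, 0, 0, 0, 0, 0, -1])

```text
t: 11.48
tcp_pos: [0.5077, -0.1241, 0.0777]
tool_rot: [0.129, 0.992, -0.0, 0.0]
force: [0.4, -0.4, -1.5]
finger_gap: 0.262
gripper_force: 59.1
```

Call:
servo_tool(commands=[0, 0, 0.001, 0, 0, 0, -1, 0, 0, 0.001, 0, 0, 0, -1, 0, 0, 0.001, 0, 0, 0, -1, 0, 0, 0, 0, 0, 0, -1])

```text
t: 11.82
tcp_pos: [0.5077, -0.1241, 0.0767]
tool_rot: [0.129, 0.992, -0.0, 0.0]
force: [-1.3, 0.7, 3.1]
finger_gap: 0.264
gripper_force: 59.7
```

Pad contact is where I expected it. I'll press on slowly.

Call:
servo_tool(commands=[0, 0, 0.001, 0, 0, 0, -1, 0, 0, 0.001, 0, 0, 0, -1, 0, 0, 0.001, 0, 0, 0, -1, 0, 0, 0.001, 0, 0, 0, -1, 0, 0, 0, 0, 0, 0, -1])

```text
t: 12.23
tcp_pos: [0.5078, -0.1241, 0.0758]
tool_rot: [0.129, 0.992, -0.0, 0.001]
force: [-3.0, 2.2, 12.6]
finger_gap: 0.263
gripper_force: 60.7
```

Call:
servo_tool(commands=[0, 0, 0.001, 0, 0, 0, -1, 0, 0, 0.001, 0, 0, 0, -1, 0, 0, 0.001, 0, 0, 0, -1, 0, 0, 0.001, 0, 0, 0, -1, 0, 0, 0, 0, 0, 0, -1])

```text
t: 12.65
tcp_pos: [0.5078, -0.1241, 0.0739]
tool_rot: [0.129, 0.992, -0.0, 0.001]
force: [-2.6, 2.1, 13.5]
finger_gap: 0.259
gripper_force: 60.7
```

Call:
servo_tool(commands=[0, 0, 0.001, 0, 0, 0, -1, 0, 0, 0.001, 0, 0, 0, -1, 0, 0, 0.001, 0, 0, 0, -1, 0, 0, 0.001, 0, 0, 0, -1, 0, 0, 0, 0, 0, 0, -1])

```text
t: 13.07
tcp_pos: [0.5078, -0.1241, 0.0719]
tool_rot: [0.129, 0.992, -0.0, 0.001]
force: [-2.7, 1.9, 12.8]
finger_gap: 0.259
gripper_force: 60.7
```

Call:
servo_tool(commands=[0, 0, 0.001, 0, 0, 0, -1, 0, 0, 0.001, 0, 0, 0, -1, 0, 0, 0, 0, 0, 0, -1])

```text
t: 13.32
tcp_pos: [0.5078, -0.1241, 0.0709]
tool_rot: [0.129, 0.992, -0.0, 0.001]
force: [-2.5, 1.1, 13.0]
finger_gap: 0.264
gripper_force: 60.7
```

Call:
servo_tool(commands=[0, 0, 0.001, 0, 0, 0, -1, 0, 0, 0.001, 0, 0, 0, -1, 0, 0, 0, 0, 0, 0, -1])

```text
t: 13.57
tcp_pos: [0.5078, -0.1241, 0.0706]
tool_rot: [0.129, 0.992, -0.0, 0.001]
force: [-4.1, 2.8, 19.1]
finger_gap: 0.26
gripper_force: 61.4
```

Call:
servo_tool(commands=[0, 0, 0.001, 0, 0, 0, -1, 0, 0, 0, 0, 0, 0, -1])

```text
t: 13.73
tcp_pos: [0.5079, -0.1241, 0.0706]
tool_rot: [0.129, 0.992, -0.0, 0.001]
force: [-3.8, 3.2, 21.1]
finger_gap: 0.264
gripper_force: 61.8
```

It's hard against the stop after 6 mm of travel, so the can is home. I'll unload, open the gripper and lift away.

Call:
servo_tool(commands=[0, 0, -0.002, 0, 0, 0, -1, 0, 0, -0.001, 0, 0, 0, -1, 0, 0, 0, 0, 0, 0, 0.2, 0, 0, 0, 0, 0, 0, 0.2, 0, 0, 0, 0, 0, 0, 0.2, 0, 0, 0, 0, 0, 0, 0.2, 0, 0, 0, 0, 0, 0, 0.2, 0, 0, 0, 0, 0, 0, 0.2, 0, 0, 0, 0, 0, 0, 0.2, 0, 0, 0, 0, 0, 0, 0.2])

```text
t: 14.57
tcp_pos: [0.5076, -0.1241, 0.0692]
tool_rot: [0.129, 0.992, 0.0, -0.0]
force: [-0.0, -0.1, 0.4]
finger_gap: 0.598
gripper_force: 0.0
```

Call:
servo_tool(commands=[0, 0, -0.01, 0, 0, 0, 0.2, 0, 0, -0.02, 0, 0, 0, 0.2, 0, 0, -0.03, 0, 0, 0, 0.2, 0, 0, -0.05, 0, 0, 0, 0.2, 0, 0, -0.05, 0, 0, 0, 0.2, 0, 0, -0.05, 0, 0, 0, 0.2, 0, 0, -0.05, 0, 0, 0, 0.2, 0, 0.06, -0.02, 0, 0, 0, 0.2, 0, 0.08, 0, 0, 0, 0, 0.2, 0, 0.08, 0, 0, 0, 0, 0.2, 0, 0.08, 0, 0, 0, 0, 0.2, 0, 0.04, 0, 0, 0, 0, 0.2])

```text
t: 15.57
tcp_pos: [0.5516, 0.0441, 0.2108]
tool_rot: [0.128, 0.992, 0.001, 0.001]
force: [0.5, -0.1, 0.4]
finger_gap: 0.599
gripper_force: 0.0
```

```bash
python3 - <<'E'
from h import *
S=manip.snapshot("scene");T=manip.snapshot("top")
s=manip.sense();print(s["t"],s["tcp_pos"],s["finger_gap"])
def cen(m): ys,xs=np.nonzero(m);return xs.mean(),ys.mean()
q=np.array([.5071,-.1243,.105]);r=[]
for p in(S,T):
    u,v=proj(p,q)[0].astype(int); m=mask(p,(10,80,80),(35,255,255),(u-9,v-9,u+9,v+9));print(u,v,(m>0).sum());
    if m.any(): r.append(ray(p,cen(m)));print(cen(m),atz(p,cen(m),.105))
if len(r)==2: print(tri(r))
a=cv2.resize(S["img"][130:290,90:220],None,fx=3,fy=3);b=cv2.resize(T["img"][60:220,290:420],None,fx=3,fy=3)
cv2.imwrite("pics/crop5.png",np.hstack([a,b])[:,:,::-1])
E
```

```text
15.6667 [0.55153579 0.04363954 0.21041308] 0.5976653514356222
172 192 31
(np.float64(173.0), np.float64(192.8709677419355)) [ 0.50777146 -0.12416383  0.105     ]
342 174 0
```

View pics/crop5.png

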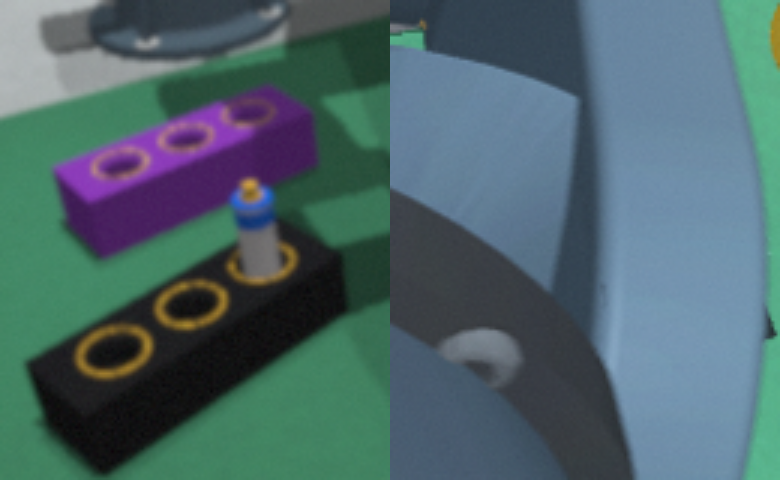

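The can stands upright in the well, with its connector at scene (173,193). That matches the projected fully-home height to about 1 mm, and the gripper is clear. I'm handing it in.

```bash
python3 -c "
from station import manip
print(manip.sign_off())"
```

```text
the job is handed in; nothing more can be done
None
```

The new can went into the first well I tried (the one nearest the starting cans), met no sleeve, and was pressed about 6 mm to a firm stop at roughly 21 N. I released it standing upright and handed the job in after about 16 s; no verdict came back, and I did not re-measure the red-banded cans at the end.

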